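Stop the pump and charge the media reactor through the feeding cone

TASK

First turn the pump knob on the aluminium panel fully anticlockwise to its stop, so that the pump is off. Then take the scoop and tip all five lava chunks through the feeding cone down into the clear media tube, and set the empty scoop back down level on the shelf liner. Leave the other things on the liner where they are.

Things in the scene. Friction and masses are not known exactly. Their poses are not given: they have to be found in the camera images.
- tube: fixed upright clear media tube with a wide clear feeding cone in its mouth. Origin: centre of underside, z up. Foot disc 100 mm wide, 6 mm thick; tube 64 mm outside, 58 mm inside, inner floor z = 12 mm, mouth z = 111 mm. Cone: spout 50 mm wide inside, lower end z = 98 mm; widens from z = 116 mm to the rim (149 mm over a grey bead) at z = 166 mm
- cone_mouth (a point): centre of the open top of the feeding cone, at rim height (166 mm above the tube's underside); the mouth is 138 mm wide inside
- panel: aluminium switch panel, a low fixed box 150 (x) x 200 (y) x 50 mm high. Origin: centre of its underside. Three steel toggle switches stand in a row along its far (+x) edge at x = +52..60 mm, up to 80 mm above its underside; the knob's axis is at x = -25 mm, y = 0
- pump_knob (a joint): the pump speed knob on top of the panel, rad. 0 = fully anticlockwise (seen from above), the end stop where the pump is off; grows clockwise to the other stop at 2.6. Starts between 0.7 and 1.25
- pump_knob_grip (a point): point on the knob's axis at gripping height, 87 mm above the panel's underside. Its x axis lies along the knob's upright grip bar (61 mm long, 14 mm thick, 32 mm tall, top 94 mm above the panel's underside, standing on a 64 mm disc) and turns with the knob; z up
- scoop: loose steel scoop, 212 mm long, 0.16 kg, five chunks in its tray. Origin on underside, x to the lip, z up. Floor 3 mm thick, x -20 to 60 mm, then a 24 degree ramp to the lip at x 100, z 21 mm. Inside width 80 mm, side walls 42 mm, back wall (x -21 mm) 55 mm tall. Black handle 18 mm wide (y), z 37 to 53 mm, x -112 to -22 mm
- scoop_grip (a point): middle of the scoop's handle (x = -70 mm, y = 0, z = 45 mm in the scoop's frame); axes as the scoop's
- scoop_lip (a point): middle of the scoop's pouring lip (x = +100 mm, y = 0, z = 21 mm in the scoop's frame); axes as the scoop's
- liner: grey shelf liner fixed to the work surface, 620 (x) x 1100 (y) x 2 mm thick. Origin: centre of its underside
- chunk1: lava chunk 1 of 5, a roundish knobbly lump about 24 mm across, 14 g, starting in the scoop. Origin: its centre
- chunk2: lava chunk 2 of 5, a roundish knobbly lump about 24 mm across, 14 g, starting in the scoop. Origin: its centre
- chunk3: lava chunk 3 of 5, a roundish knobbly lump about 24 mm across, 14 g, starting in the scoop. Origin: its centre
- chunk4: lava chunk 4 of 5, a roundish knobbly lump about 24 mm across, 14 g, starting in the scoop. Origin: its centre
- chunk5: lava chunk 5 of 5, a roundish knobbly lump about 24 mm across, 14 g, starting in the scoop. Origin: its centre
- suction_cup: bystander: black silicone suction cup, 70 mm across, 45 mm tall. Origin: centre of underside
- jar: bystander: small closed glass jar, 60 mm across, 80 mm tall. Origin: centre of underside
- food_tin: bystander: food tin, 66 mm across, 90 mm tall. Origin: centre of underside
- driftwood: bystander: ceramic driftwood replica, 168 mm long (its x), about 80 mm wide, 49 mm tall. Origin: on its underside, near the middle
- bio_brick: bystander: white ceramic filter brick, 60 x 100 x 50 mm tall. Origin: centre of underside

How it is judged:
On the way, in this order (a step that is already met when the one before it is completed fails the run):
1. the pump knob is at its anticlockwise stop while all chunks are still in the scoop on the liner (value of joint pump_knob below 0.07 rad and z of scoop in the frame of liner below 0.02 m and distance between each of chunk1, chunk2, chunk3, chunk4, chunk5 and scoop below 0.11 m), for 0.1 s.
2. the scoop is tipped above the feeding cone (value of joint pump_knob below 0.07 rad and horizontal distance between scoop and cone_mouth below 0.2 m and z of scoop in the frame of cone_mouth above 0 m and angle between scoop's own z axis and vertical above 0.5 rad).
3. all five chunks are down in the tube (horizontal distance between each of chunk1, chunk2, chunk3, chunk4, chunk5 and tube below 0.03 m and z of each of chunk1, chunk2, chunk3, chunk4, chunk5 in the frame of tube below 0.095 m), for 0.2 s.
At the end, for the whole second after the job is handed in: All five chunks rest in the tube (within 30 mm of its axis, centres under 95 mm above its underside), the knob is within 0.07 rad of its anticlockwise stop, and the scoop stands still and level (0.12 rad) on the liner, its origin inside the outline and under 10 mm above the liner's underside (all of step 3 and linear speed of each of chunk1, chunk2, chunk3, chunk4, chunk5 below 0.03 m/s and value of joint pump_knob below 0.07 rad and angle between scoop's own z axis and vertical below 0.12 rad and z of scoop in the frame of liner between -0.005 and 0.01 m and x of scoop in the frame of liner between -0.31 and 0.31 m and y of scoop in the frame of liner between -0.55 and 0.55 m and linear speed of scoop below 0.02 m/s); the robot touches nothing.
It fails at once if a bystander is moved by more than 40 mm (distance of any of suction_cup, jar, food_tin, driftwood, bio_brick from where it was at the start of the episode above 0.04 m).
It also fails if it takes over 72 s, if anything falls off the work surface, if the arm or the gripper's body presses on something with over 40 N, if the wrist force passes 120 N, or if a joint passes its speed limit or range.

ROBOT

A 6-joint arm with a two-finger parallel gripper is mounted at the origin on the work surface. World frame = base frame: x ahead of the robot, y to its left, z up, the work surface at z = 0. Lengths are in m, angles in rad, forces in N, time in s.
With the tool pointing down it reaches from about 0.35 to 0.775 m from the base axis. Payload 5.5 kg.
Tool frame: the origin (TCP) lies midway between the tips of the shut fingers; the grasp point (between the pads) lies 19 mm behind it; z points along the fingers, y is the line along which they close (so a half turn about z gives the same grasp; the last joint's range is limited). The gripper opens to 85 mm and grips with 20 to 120 N. Pads are 22 mm wide; open, the fingers measure 114 mm over their backs; the gripper's body (76 mm by 85 mm) begins 54 mm behind the grasp point. The pads swing forward as they close: fully open they stand 13 mm farther back than shut.
Start: joints at [0.978, 0.313, 0.046, 1.304, 0, 1.431], TCP at [0.252, 0.517, 0.231] pointing down, gripper open.
Joint ranges: [-2.76, 2.76], [-0.86, 1.69], [-1.03, 1.26], [-2.2, 2.34], [-1.47, 1.5], [-3.14, 3.14]. Speed limits (rad/s): [2.57, 2.57, 3.14, 3.14, 3.14, 3.14].

INTERFACE

Orientations are given as a unit quaternion [w, x, y, z].
In Python, from workcell import get_state, read_camera, camera_info, hand_in, recognise gives the robot as it stands.
- The arm moves only by the tool arm_command, never from a script. Its argument "moves" is one flat list of numbers, 7 for each row, row after row: the opening, from -1 (shut) to 1 (fully open), then the shift along the tool's x, y, z in mm, then the turn, a rotation vector about the tool's x, y, z in rad. A call has 1 to 8 rows; each row shifts and turns the commanded pose from where the row before left it, along the tool's axes as they then stand; what a row does not reach is not made up. A row lasts 1/8 s, in which the tool goes at most 62.5 mm and 10.7 degrees, less where a joint would pass 70% of its speed; a pose out of reach is approached as far as the arm can. A call with a gripper value outside its range is refused whole. The fingers move at their own pace and stop on an object; "newtons" is the grip in N (left out, the last holds). Time passes only in rows, so rows that do not move let the fingers close. It gives the time, the measured TCP pose, the force, the opening and the grip force at its end, in the units of the state.
- get_state(): the state, without advancing time (a new reading comes with each control period).
- read_camera(name): name is "side" or "top"; returns (picture, depth): 384x512x3 uint8, blue, green, red; 384x512 float32, m along the optical axis (not along the pixel's ray), 0 where there is no reading.
- camera_info(name): a dict with "fovy" (degrees; the focal length in pixels is half the picture's height over the tangent of half this angle, whatever the lens; pixels are square), "cx", "cy" (the principal point, pixels), "eye" and "orientation" of the camera in the world. Camera axes: x right, y down, z forward; pixel columns grow to the right and rows downward; lengths in m; the calibration is good to about 2 mm. A picture is of the moment at which its call begins. camera_info takes no time and is no camera call.
- hand_in(): hands the job in; it is judged then, once.
Trained networks look in the newest picture that a camera, given by its name, has taken for a name from the list of things; names that differ only in an ending like _2 or _b are one class to them, and where a whole thing is asked for, a point or a joint stands for the part that bears it (a point fixed in the world has none). Each returns a list of dicts, best first, with "confidence" (0 to 1); they miss things now and then, are a little off and sometimes report something else, mostly with a low value. They report only what shows in the picture. A call takes as long as a camera call.
- recognise(camera, label): "point" ([column, row] in pixels, amid what is visible of it).
The state is a dict: "clock": time; "joint_pos": joint angles; "qvel": joint speeds; "tau": joint torques, N m; "tcp_pos": TCP position; "orientation": TCP orientation; "wrist_force": force on the tool from outside, world axes, zero at the start; "ft_torque": the same for the moment, N m; "finger_gap": finger opening in m; "grip_force": force on a finger pad.
Only numpy, scipy, OpenCV 4.12 (cv2) and the standard library are available. Lean on these libraries where they do the work, as an engineer would, in place of code of your own. Each camera call takes 0.05 s, during which the arm holds its last target. There are 200 camera calls.

## Working session

There is one attempt and no reset: what is moved stays moved. The work goes in short steps, Python scripts to look and compute and a tool call to move; the robot and the scene stay as the last step left them, time stands still between calls to the robot, and variables do not carry over. Pictures are saved under pics/ and viewed, at most 10 in all, crops included, and the job is handed in when it is done.

Besides the shell and the picture viewer there is one more tool, called after "Request:" by a JSON object that holds its "op" and its "data", one argument or row to a line. arm_command: Moves the arm, as the interface text tells. Its arguments: {"type":"object","properties":{"moves":{"type":"array"},"newtons":{"type":"number"}},"required":["moves"]}

```bash
mkdir -p pics; cat > h.py <<'E'
import numpy as np, cv2
from scipy.spatial.transform import Rotation as R
from workcell import *
def rot(q): return R.from_quat([q[1],q[2],q[3],q[0]]).as_matrix()
def cloud(name):
    im,d=read_camera(name); c=camera_info(name); f=im.shape[0]/2/np.tan(np.radians(c['fovy'])/2)
    v,u=np.mgrid[:im.shape[0],:im.shape[1]]
    P=np.stack([(u-c['cx'])/f*d,(v-c['cy'])/f*d,d],-1)@rot(c['orientation']).T+np.array(c['eye'])
    P[d==0]=np.nan
    return im,d,P
E
python3 - <<'E'
from h import *
np.set_printoptions(precision=4,suppress=True)
for n in ("top","side"):
    im,d,P=cloud(n); np.savez('%s0.npz'%n,im=im,P=P); cv2.imwrite(f'pics/{n}0.png',im)
    print(n,camera_info(n))
    for l in ("tube","panel","pump_knob","scoop","scoop_grip","chunk1","suction_cup","jar","food_tin","driftwood","bio_brick"):
        for r in recognise(n,l)[:2]:
            u,v=map(int,r["point"]); print(l,r["confidence"],u,v,P[v,u])
print(get_state())
E
```

```text
top {'fovy': 53.029770450544206, 'cx': 252.60353600783546, 'cy': 192.01215684459245, 'eye': array([ 0.3971, -0.0039,  1.0985]), 'orientation': array([-0.0686,  0.7053, -0.703 ,  0.0605])}
tube 0.67 256 196 [ 0.5859 -0.0008  0.0149]
panel 0.9 357 187 [ 0.602  -0.2756  0.0687]
pump_knob 0.17 358 188 [ 0.5994 -0.2783  0.0681]
scoop_grip 0.69 146 186 [0.6162 0.3189 0.0055]
chunk1 0.61 142 199 [0.5749 0.3229 0.0236]
chunk1 0.41 144 193 [0.5921 0.3181 0.0241]
suction_cup 0.86 206 252 [0.4262 0.134  0.0462]
jar 0.76 312 261 [ 0.4033 -0.1464  0.0852]
jar 0.49 299 135 [ 0.762  -0.1247  0.0331]
food_tin 0.55 250 244 [0.4459 0.0142 0.0923]
driftwood 0.66 295 134 [ 0.7726 -0.1154  0.0111]
bio_brick 0.86 218 136 [0.7521 0.1076 0.0528]
side {'fovy': 57.923189181879295, 'cx': 256.95430430516393, 'cy': 196.09714433993278, 'eye': array([0.433 , 0.6983, 0.5241]), 'orientation': array([ 0.0512, -0.0745,  0.8548, -0.511 ])}
tube 0.65 256 204 [0.5573 0.0528 0.1522]
tube 0.48 263 304 [0.5189 0.1932 0.0031]
panel 0.55 264 170 [ 0.6069 -0.3556  0.0507]
pump_knob 0.68 167 259 [0.738  0.145  0.0503]
pump_knob
[... 268 characters left out ...]
5 322 207 [ 0.4115 -0.1224  0.0583]
jar 0.6 257 206 [0.5569 0.0432 0.1418]
food_tin 0.68 304 236 [0.4499 0.0436 0.0739]
driftwood 0.76 191 207 [ 0.782  -0.1208  0.025 ]
bio_brick 0.66 164 260 [0.7417 0.1516 0.0522]
{'clock': 1.2, 'joint_pos': array([0.9784, 0.3132, 0.0461, 1.3036, 0.    , 1.4312]), 'qvel': array([-0.0012,  0.0016, -0.0006,  0.    , -0.0012, -0.0006]), 'tau': array([  0.0009, -48.0476,  29.8813,   0.0005,  -0.0001,  -0.    ]), 'tcp_pos': array([0.2516, 0.5171, 0.2313]), 'orientation': array([0.    , 0.2245, 0.9745, 0.    ]), 'wrist_force': array([-0.5661, -0.3235, -0.4531]), 'ft_torque': array([-0.0549,  0.0229,  0.0496]), 'grip_force': 0.0, 'finger_gap': 0.08547518218534371}
```

View pics/top0.png

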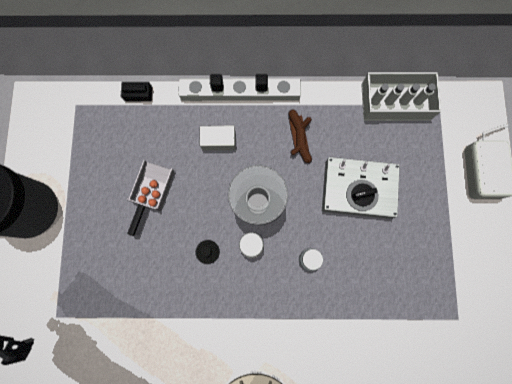

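View pics/side0.png

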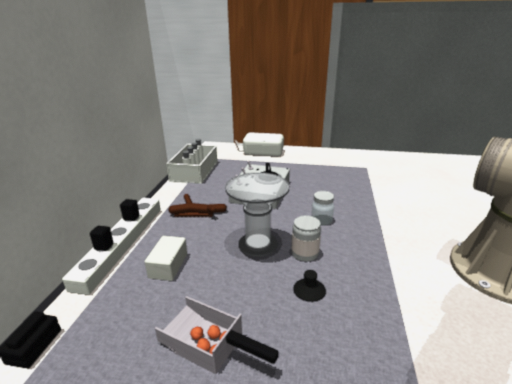

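```bash
python3 - <<'E'
from h import *
np.set_printoptions(precision=4,suppress=True)
def rect(m,P,n):
    p=P[m][:,:2].astype(np.float32); 
    if len(p)<5: print(n,len(p));return
    print(n,len(p),cv2.minAreaRect(p),'mean',P[m].mean(0))
for n in ("top","side"):
    z=np.load(n+'0.npz');P=z['P'];im=z['im'].astype(int)
    X,Y,Z=P[...,0],P[...,1],P[...,2]
    pan=(abs(X-.6)<.15)&(abs(Y+.28)<.17)
    rect(pan&(Z>.040)&(Z<.06),P,n+' panel top')
    k=pan&(Z>.088)&(Z<.105); rect(k,P,n+' knob bar')
    sc=(abs(X-.6)<.16)&(abs(Y-.32)<.16)
    rect(sc&(Z>.015)&(Z<.08),P,n+' scoop')
    h=sc&(Z>.048)&(Z<.064); rect(h,P,n+' scoop high')
    dark=(im.max(-1)<70)&sc&(Z>.03); rect(dark,P,n+' handle')
    b=(abs(X-.56)<.12)&(abs(Y)<.12)&(Z>.155)&(Z<.18); rect(b,P,n+' bead')
    if b.sum()>5:
        p=P[b][:,:2]; A=np.c_[2*p,np.ones(len(p))]; s=np.linalg.lstsq(A,(p**2).sum(1),rcond=None)[0]; print(s[:2],np.sqrt(s[2]+s[0]**2+s[1]**2),P[b][:,2].max())
E
```

```text
top panel top 3324 ((0.6065285205841064, -0.2936953902244568), (0.20179714262485504, 0.15114615857601166), 84.16522216796875) mean [ 0.6062 -0.2917  0.0529]
top knob bar 126 ((0.5811960697174072, -0.2903462052345276), (0.014028864912688732, 0.06079437956213951), 13.657133102416992) mean [ 0.5809 -0.2899  0.0958]
top scoop 1110 ((0.6216498613357544, 0.2910873591899872), (0.1124335527420044, 0.3129886984825134), 57.890647888183594) mean [0.5895 0.3046 0.0344]
top scoop high 268 ((0.5403100848197937, 0.3194153904914856), (0.08401254564523697, 0.14750830829143524), 73.54066467285156) mean [0.5185 0.326  0.0547]
top handle 305 ((0.5716046094894409, 0.30972087383270264), (0.08623742312192917, 0.20742560923099518), 72.18253326416016) mean [0.5349 0.3219 0.0494]
top bead 1183 ((0.5637529492378235, -0.004950225353240967), (0.14737340807914734, 0.14538277685642242), 0.5458387136459351) mean [ 0.5658 -0.0048  0.1641]
[ 0.563 -0.005] 0.06621058114578378 0.17373158344117623
side panel top 292 ((0.6038661003112793, -0.34816861152648926), (0.08922114223241806, 0.1500367820262909), 85.08650970458984
[... 155 characters left out ...]
86) mean [ 0.5841 -0.2832  0.0933]
side scoop 3421 ((0.6359071731567383, 0.28464287519454956), (0.1138138547539711, 0.3412279486656189), 58.2735481262207) mean [0.5944 0.3039 0.035 ]
side scoop high 802 ((0.6225940585136414, 0.2627817392349243), (0.07897193729877472, 0.3365848958492279), 50.229591369628906) mean [0.5268 0.3269 0.0534]
side handle 748 ((0.5178157687187195, 0.3288253843784332), (0.033232901245355606, 0.09427821636199951), 60.19013977050781) mean [0.515  0.3323 0.0517]
side bead 751 ((0.5664615631103516, -0.0037744343280792236), (0.14629560708999634, 0.14768677949905396), 9.283717155456543) mean [ 0.5687 -0.0182  0.1633]
[ 0.5659 -0.0012] 0.06898863446787439 0.16946363956938565
```

The top view shows the scoop's tray around (152,185) with its handle running to (133,233), the cone at (258,195), and the knob bar at (364,194). The tin, jar and suction cup are on the near side. The side view agrees.

```bash
cat >> h.py <<'E'
def down(yaw_y, pitch=0):
    """tool pointing down, tool y at world yaw; pitch: then turn about tool y"""
    y=np.array([np.cos(yaw_y),np.sin(yaw_y),0]); z=np.array([0,0,-1.]); x=np.cross(y,z)
    return np.stack([x,y,z],1)@R.from_rotvec([0,pitch,0]).as_matrix()
def plan(wps, start=None, vmax=50., wmax=.17):
    """wps: (pos, Rmat, opening[, nrows]) -> prints rows in tool axes"""
    s=get_state(); p,M=(np.array(s['tcp_pos']),rot(s['orientation'])) if start is None else start
    for w in wps:
        q,N,o=np.array(w[0],float),w[1],w[2]
        rv=R.from_matrix(M.T@N).as_rotvec()
        n=max(1,int(np.ceil(max(np.linalg.norm(q-p)*1e3/vmax,np.linalg.norm(rv)/wmax))))
        if len(w)>3:n=max(n,w[3])
        p0=p.copy();M0=M.copy()
        for i in range(n):
            tp=p0+(q-p0)*(i+1)/n; tM=M0@R.from_rotvec(rv*(i+1)/n).as_matrix()
            d=np.round((M.T@(tp-p))*1e3,0 if vmax>10 else 1); r=np.round(R.from_matrix(M.T@tM).as_rotvec(),3)
            print(o,*[f'{a:g}' for a in [*d,*r]],sep=',',end=',\n')
            p=p+M@d/1e3; M=M@R.from_rotvec(r).as_matrix()
        print('--',np.round(p,4))
    return p,M
E
python3 - <<'E'
from h import *
from scipy.optimize import minimize
np.set_printoptions(precision=4,suppress=True)
for n in ("top","side"):
    z=np.load(n+'0.npz');P=z['P'];im=z['im'].astype(int)
    X,Y,Z=P[...,0],P[...,1],P[...,2]
    h=(im.max(-1)<60)&(abs(X-.53)<.08)&(abs(Y-.33)<.06)&(Z>.045)&(Z<.065)
    p=P[h][:,:2]; c=p.mean(0); w=np.linalg.svd(p-c,full_matrices=False)[2][0]; w*=np.sign(w[0])
    t=(p-c)@w; l=(p-c)@[-w[1],w[0]]
    print(n,len(p),'yaw',np.arctan2(w[1],w[0]),'ends',c+w*t.min(),c+w*t.max(),np.ptp(t),np.ptp(l),P[h][:,2].mean())
    red=(im[...,2]>im[...,0]+60)&(abs(Y-.32)<.12); 
    # tray: outline rect of non-liner points above 20mm that lie forward of handle
    m=(Z>.012)&(Z<.07)&((P[...,:2]-c)@w>t.max()+.0)&((P[...,:2]-c)@w<.2)&(abs((P[...,:2]-c)@[-w[1],w[0]])<.07)
    print(cv2.minAreaRect(P[m][:,:2].astype(np.float32)))
# knob
R0=down(.239)
plan([([.583,-.288,.231],R0,0),([.583,-.288,.074],R0,0)])
E
```

```text
top 216 yaw -0.29707508579811853 ends [0.4721 0.3391] [0.553  0.3143] 0.08470424749128191 0.01810447129427719 0.0540459192919315
((0.6131563186645508, 0.2969525158405304), (0.08779571205377579, 0.12395384162664413), 72.27101135253906)
side 682 yaw -0.3054805937250289 ends [0.4735 0.3452] [0.5591 0.3182] 0.0897528006426291 0.024504208728438885 0.05261344766017403
((0.6167659163475037, 0.29680299758911133), (0.08881334960460663, 0.12342038750648499), 72.1255874633789)
0,-36,-32,0,0,-0,0.049,
0,-38,-31,0,0,-0,0.049,
0,-39,-28,0,0,-0,0.048,
0,-40,-27,0,0,-0,0.049,
0,-42,-24,0,0,-0,0.049,
0,-43,-23,0,0,-0,0.049,
0,-44,-20,0,0,-0,0.049,
0,-44,-18,0,0,-0,0.049,
0,-46,-16,0,0,-0,0.048,
0,-46,-14,0,0,-0,0.049,
0,-47,-11,0,0,-0,0.049,
0,-48,-9,0,0,-0,0.049,
0,-48,-7,0,0,-0,0.049,
0,-48,-5,0,0,-0,0.049,
0,-48,-2,0,0,-0,0.048,
0,-49,0,0,0,-0,0.049,
0,-48,3,0,0,-0,0.049,
0,-48,5,0,0,-0,0.049,
-- [ 0.583  -0.2879  0.2313]
0,-0,-0,39,0,-0,-0,
0,-0,-0,40,0,-0,-0,
0,-0,-0,39,0,-0,-0,
0,-0,-0,39,0,-0,-0,
-- [ 0.583  -0.2879  0.0743]
```

Request:
{"op": "arm_command", "data": {
  "moves": [0,-36,-32,0,0,0,0.049,0,-38,-31,0,0,0,0.049,0,-39,-28,0,0,0,0.048,0,-40,-27,0,0,0,0.049,0,-42,-24,0,0,0,0.049,0,-43,-23,0,0,0,0.049,0,-44,-20,0,0,0,0.049,0,-44,-18,0,0,0,0.049],
  "newtons": 60
}}

```text
clock: 2.2
tcp_pos: [0.3993, 0.1582, 0.2316]
orientation: [0.0, 0.41, 0.912, 0.0]
wrist_force: [1.1, 0.4, -0.3]
finger_gap: 0.0426
grip_force: 0.0
```

Request:
{"op": "arm_command", "data": {
  "moves": [0,-46,-16,0,0,0,0.048,0,-46,-14,0,0,0,0.049,0,-47,-11,0,0,0,0.049,0,-48,-9,0,0,0,0.049,0,-48,-7,0,0,0,0.049,0,-48,-5,0,0,0,0.049,0,-48,-2,0,0,0,0.048,0,-49,0,0,0,0,0.049]
}}

```text
clock: 3.2
tcp_pos: [0.5464, -0.2005, 0.2314]
orientation: [0.0, 0.579, 0.815, 0.0]
wrist_force: [1.6, -0.8, 0.5]
finger_gap: 0.0427
grip_force: 0.0
```

Request:
{"op": "arm_command", "data": {
  "moves": [0,-48,3,0,0,0,0.049,0,-48,5,0,0,0,0.049,0,0,0,35,0,0,0,0,0,0,35,0,0,0,0,0,0,0,0,0,0]
}}

```text
clock: 3.82
tcp_pos: [0.5811, -0.2868, 0.1579]
orientation: [-0.003, 0.618, 0.786, -0.0]
wrist_force: [-0.9, 0.4, 0.2]
finger_gap: 0.0428
grip_force: 0.0
```

Request:
{"op": "arm_command", "data": {
  "moves": [0,0,0,28,0,0,0,0,0,0,28,0,0,0,0,0,0,28,0,0,0,0,0,0,0,0,0,0,-1,0,0,0,0,0,0,-1,0,0,0,0,0,0,-1,0,0,0,0,0,0,-1,0,0,0,0,0,0]
}}

```text
clock: 4.82
tcp_pos: [0.5836, -0.2887, 0.08]
orientation: [0.002, 0.618, 0.786, -0.0]
wrist_force: [-2.6, 0.3, 6.7]
finger_gap: 0.0126
grip_force: 60.0
```

Request:
{"op": "arm_command", "data": {
  "moves": [-1,0,0,0,0,0,-0.15,-1,0,0,0,0,0,-0.15,-1,0,0,0,0,0,-0.15,-1,0,0,0,0,0,-0.15,-1,0,0,0,0,0,-0.1,-1,0,0,0,0,0,0]
}}

```text
clock: 5.58
tcp_pos: [0.5823, -0.2895, 0.0799]
orientation: [0.0, 0.311, 0.95, -0.002]
wrist_force: [-6.9, -1.5, 8.4]
finger_gap: 0.0125
grip_force: 60.2
```

```bash
python3 - <<'E'
from h import *
s=get_state(); print(s['tcp_pos'],s['ft_torque'],s['wrist_force'],s['joint_pos'],np.degrees(np.arctan2(rot(s['orientation'])[1,1],rot(s['orientation'])[0,1])))
E
```

```text
[ 0.58232191 -0.2894996   0.0799479 ] [-0.37738424  1.34433099 -0.02662503] [-6.8771108  -1.47751387  8.38118035] [-0.58325102  0.53280918  0.00244812  1.03874402 -0.00309909  0.04904391] 53.77186027634884
```

Request:
{"op": "arm_command", "data": {
  "moves": [-1,0,0,0,0,0,-0.12,-1,0,0,0,0,0,-0.12,-1,0,0,0,0,0,-0.1,-1,0,0,0,0,0,0]
}}

```text
clock: 6.08
tcp_pos: [0.5819, -0.2902, 0.0799]
orientation: [-0.0, 0.146, 0.989, -0.002]
wrist_force: [-7.1, -3.9, 7.7]
finger_gap: 0.0124
grip_force: 60.2
```

```bash
cat > st.py <<'E'
from h import *
s=get_state(); print(s['clock'],s['tcp_pos'],s['ft_torque'],s['wrist_force'],s['joint_pos'],np.degrees(np.arctan2(rot(s['orientation'])[1,1],rot(s['orientation'])[0,1])))
E
python3 st.py
```

```text
6.075 [ 0.5819424  -0.29019522  0.07993328] [-7.70868089e-01  1.64659404e+00 -1.61654957e-03] [-7.05733558 -3.88922397  7.70133185] [-0.58385082  0.5328454   0.00246702  1.03871342 -0.00443967 -0.29096954] 73.21887337904866
```

Request:
{"op": "arm_command", "data": {
  "moves": [-1,0,0,0,0,0,-0.1,-1,0,0,0,0,0,-0.1,-1,0,0,0,0,0,0]
}}

```text
clock: 6.45
tcp_pos: [0.5819, -0.2906, 0.0799]
orientation: [-0.0, 0.047, 0.999, -0.003]
wrist_force: [-8.5, -4.6, 7.9]
finger_gap: 0.0125
grip_force: 60.2
```

```bash
python3 st.py; python3 - <<'E'
from h import *
im,d,P=cloud("side"); a=im[130:230,190:320]; 
im2,_,_=cloud("top"); b=im2[140:230,310:410]
cv2.imwrite('pics/k.png',np.hstack([cv2.resize(a,(390,300)),cv2.resize(b,(333,300))]))
E
```

```text
6.45 [ 0.58186009 -0.29063053  0.07994186] [-1.00118417  1.66061131 -0.30121094] [-8.53174113 -4.56057823  7.89973798] [-0.58424941  0.53291424  0.00260359  1.03855754 -0.00494338 -0.4901307 ] 84.60721672273156
```

View pics/k.png

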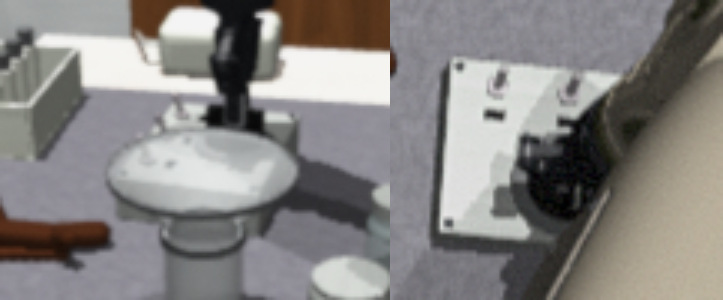

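The torque has risen and the bar is now parallel to the panel's x axis, so the knob is at its stop. I'll press a touch more, release and rise.

Request:
{"op": "arm_command", "data": {
  "moves": [-1,0,0,0,0,0,-0.04,-1,0,0,0,0,0,0,-0.6,0,0,0,0,0,0,0,0,0,0,0,0,0,0,0,0,-10,0,0,0,0,0,0,-40,0,0,0,0,0,0,-50,0,0,0,0,0,0,-50,0,0,0]
}}

```text
clock: 7.55
tcp_pos: [0.5832, -0.2871, 0.2292]
orientation: [0.0, 0.025, 1.0, 0.0]
wrist_force: [1.3, -0.4, -0.1]
finger_gap: 0.0431
grip_force: 0.0
```

```bash
python3 st.py; python3 - <<'E'
from h import *
# scoop grip: scoop x yaw -0.30, tool y across handle; yaw_y = -0.30+pi/2 (tool x = -scoop x?)
yaw=-.303+np.pi/2
for pit in (-.5,.5):
    M=down(yaw,pit); print('pit',pit,'toolz',M[:,2],'toolx',M[:,0])
# pick pitch such that tool z leans toward scoop +x
sx=np.array([np.cos(-.303),np.sin(-.303),0])
pit=[p for p in(-.5,.5) if down(yaw,p)[:,2]@sx>0][0]; print(pit)
M=down(yaw,pit); g=np.array([.512,.329,.047]); tcp=g+.019*M[:,2]
print(tcp, 'q6 guess')
plan([(tcp-.17*M[:,2]+[0,0,.05],M,1,20),(tcp-.06*M[:,2],M,.2)])
E
```

```text
7.55 [ 0.58323182 -0.28709947  0.22923106] [ 0.00339686 -0.07800524  0.02798172] [ 1.27699041 -0.44004022 -0.08875551] [-5.81112145e-01  4.65366393e-01  2.65931697e-01  1.37130530e+00
  6.47937209e-04 -5.30309232e-01] 87.08921425998923
pit -0.5 toolz [ 0.45758561 -0.14305333 -0.87758256] toolx [-0.83760484  0.26185737 -0.47942554]
pit 0.5 toolz [-0.45758561  0.14305333 -0.87758256] toolx [-0.83760484  0.26185737  0.47942554]
-0.5
[0.52069413 0.32628199 0.03032593] q6 guess
1,9,31,-0,0.003,-0.025,0.012,
1,9,32,-0,0.003,-0.025,0.013,
1,9,31,-1,0.004,-0.025,0.012,
1,10,31,-1,0.003,-0.024,0.012,
1,10,31,-1,0.003,-0.025,0.013,
1,10,31,-2,0.003,-0.025,0.012,
1,11,31,-2,0.003,-0.025,0.012,
1,11,31,-2,0.003,-0.025,0.013,
1,12,30,-3,0.004,-0.025,0.012,
1,11,30,-3,0.003,-0.025,0.012,
1,12,30,-4,0.003,-0.024,0.013,
1,13,30,-4,0.003,-0.025,0.012,
1,12,30,-4,0.003,-0.025,0.012,
1,13,30,-5,0.004,-0.025,0.013,
1,13,29,-5,0.003,-0.025,0.012,
1,13,30,-6,0.003,-0.025,0.012,
1,14,29,-6,0.003,-0.024,0.013,
1,13,29,-6,0.003,-0.025,0.012,
1,14,28,-7,0.003,-0.025,0.012,
1,14,29,-8,0.004,-0.025,0.013,
-- [0.4431 0.3506 0.23  ]
0.2,6,0,39,-0,-0,-0,
0.2,6,0,38,-0,-0,-0,
0.2,6,0,39,-0,-0,-0,
0.2,6,0,38,-0,-0,-0,
-- [0.4934 0.3348 0.0833]
```

Request:
{"op": "arm_command", "data": {
  "moves": [1,9,31,0,0.003,-0.025,0.012,1,9,32,0,0.003,-0.025,0.013,1,9,31,-1,0.004,-0.025,0.012,1,10,31,-1,0.003,-0.024,0.012,1,10,31,-1,0.003,-0.025,0.013,1,10,31,-2,0.003,-0.025,0.012,1,11,31,-2,0.003,-0.025,0.012,1,11,31,-2,0.003,-0.025,0.013]
}}

```text
clock: 8.55
tcp_pos: [0.5273, -0.0307, 0.2277]
orientation: [0.1, 0.075, 0.992, -0.015]
wrist_force: [0.7, 0.1, 0.3]
finger_gap: 0.0852
grip_force: 0.0
```

Request:
{"op": "arm_command", "data": {
  "moves": [1,12,30,-3,0.004,-0.025,0.012,1,11,30,-3,0.003,-0.025,0.012,1,12,30,-4,0.003,-0.024,0.013,1,13,30,-4,0.003,-0.025,0.012,1,12,30,-4,0.003,-0.025,0.012,1,13,30,-5,0.004,-0.025,0.013,1,13,29,-5,0.003,-0.025,0.012,1,13,30,-6,0.003,-0.025,0.012]
}}

```text
clock: 9.55
tcp_pos: [0.471, 0.2242, 0.2283]
orientation: [0.197, 0.123, 0.972, -0.03]
wrist_force: [-0.2, -0.1, 0.0]
finger_gap: 0.0854
grip_force: 0.0
```

Request:
{"op": "arm_command", "data": {
  "moves": [0.2,14,29,-6,0.003,-0.024,0.013,0.2,13,29,-6,0.003,-0.025,0.012,0.2,14,28,-7,0.003,-0.025,0.012,0.2,14,29,-8,0.004,-0.025,0.013,0.2,0,0,0,0,0,0]
}}

```text
clock: 10.18
tcp_pos: [0.4425, 0.3526, 0.228]
orientation: [0.244, 0.145, 0.958, -0.037]
wrist_force: [-0.5, -1.4, -0.1]
finger_gap: 0.0514
grip_force: 0.0
```

```bash
python3 st.py; python3 - <<'E'
from h import *
np.set_printoptions(precision=4,suppress=True)
im,d,P=cloud("top"); X,Y,Z=np.moveaxis(P,-1,0)
k=(abs(X-.58)<.05)&(abs(Y+.29)<.05)&(Z>.088)&(Z<.105)
print(cv2.minAreaRect(P[k][:,:2].astype(np.float32)))
yaw=-.303+np.pi/2
M=down(yaw,-.5); g=np.array([.512,.329,.047]); tcp=g+.019*M[:,2]
plan([(tcp-.06*M[:,2],M,.2),(tcp,M,.2)])
im,d,P=cloud("side"); print([(r['confidence'],r['point']) for r in recognise('side','scoop_grip')[:2]])
cv2.imwrite('pics/s1.png',im[200:,60:400])
E
```

```text
10.175 [0.44249859 0.35257024 0.22797576] [0.11812308 0.43138773 0.01923708] [-0.47595973 -1.39854166 -0.0837764 ] [ 0.752106    0.11801349 -0.31384246  0.87518417 -0.42888528  0.99417942] 72.81587377199189
((0.580950915813446, -0.29067564010620117), (0.014966613613069057, 0.05940616503357887), 84.58452606201172)
0.2,6,-0,38,0,-0,0,
0.2,5,-0,38,0,-0,0.001,
0.2,6,-0,39,0,-0.001,0,
0.2,6,-1,38,0,0,0.001,
-- [0.4931 0.3345 0.0827]
0.2,-0,0,30,0,0,-0,
0.2,-0,0,30,0,0,-0,
-- [0.5206 0.3259 0.03  ]
[(0.86, [204.2, 341.1])]
```

View pics/s1.png

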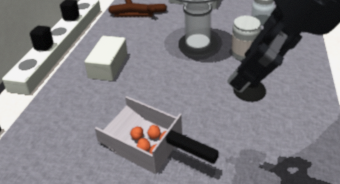

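The knob bar reads 174.6°, which is the off stop, and the scoop is undisturbed with its chunks in the tray. The path to the handle is clear.

Request:
{"op": "arm_command", "data": {
  "moves": [0.2,6,0,38,0,0,0,0.2,5,0,38,0,0,0,0.2,6,0,39,0,0,0,0.2,6,-1,38,0,0,0,0.2,0,0,30,0,0,0,0.2,0,0,28,0,0,0,0.2,0,0,0,0,0,0],
  "newtons": 50
}}

```text
clock: 11.2
tcp_pos: [0.5199, 0.3221, 0.0298]
orientation: [0.243, 0.148, 0.958, -0.039]
wrist_force: [-0.4, -0.9, 0.4]
finger_gap: 0.0509
grip_force: 0.0
```

```bash
python3 st.py; python3 - <<'E'
from h import *
im,d,P=cloud("side"); 
cv2.imwrite('pics/s2.png',cv2.resize(im[280:384,130:330],None,fx=3,fy=3))
E
```

```text
11.2 [0.51994034 0.32212839 0.02983887] [ 0.12320891  0.42173301 -0.01976111] [-0.39927184 -0.85523054  0.40551638] [ 0.61089937  0.3675195  -0.5447509   0.34272554 -0.39087057  0.85410682] 72.40024495986704
```

View pics/s2.png

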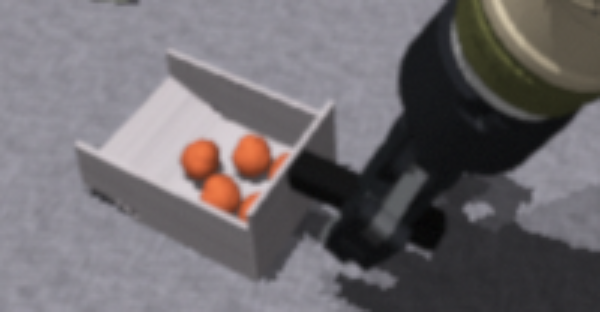

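The fingers straddle the handle and all five chunks are in the tray. I'll centre, close and lift.

Request:
{"op": "arm_command", "data": {
  "moves": [0.2,0,4,0,0,0,0,-1,0,0,0,0,0,0,-1,0,0,0,0,0,0,-1,0,0,0,0,0,0,-1,0,0,0,0,0,0],
  "newtons": 80
}}

```text
clock: 11.88
tcp_pos: [0.5219, 0.3289, 0.0328]
orientation: [0.245, 0.147, 0.958, -0.038]
wrist_force: [-2.7, -0.9, 5.8]
finger_gap: 0.0167
grip_force: 78.1
```

```bash
python3 st.py; python3 - <<'E'
from h import *
s=get_state();p=np.array(s['tcp_pos']);M=rot(s['orientation'])
plan([(p+[0,0,.03],M,-1,2),(p+[0,0,.14],M,-1,4)])
E
```

```text
11.875 [0.52186041 0.32888068 0.03280755] [-0.21333373  0.36738891 -0.11652633] [-2.74754435 -0.85437245  5.75124995] [ 0.61915012  0.36999595 -0.53312729  0.34828128 -0.39322334  0.85887441] 72.59065213531704
-1,-7,0,-13,0,0,0,
-1,-7,0,-13,0,0,0,
-- [0.5217 0.3289 0.0623]
-1,-13,0,-24,0,0,0,
-1,-14,0,-24,0,0,0,
-1,-13,0,-25,0,0,0,
-1,-13,0,-24,0,0,0,
-- [0.5215 0.329  0.1729]
```

Request:
{"op": "arm_command", "data": {
  "moves": [-1,-7,0,-13,0,0,0,-1,-7,0,-13,0,0,0,-1,-13,0,-24,0,0,0,-1,-14,0,-24,0,0,0,-1,-13,0,-25,0,0,0,-1,-13,0,-24,0,0,0,-1,-14,0,-24,0,0,0,-1,0,0,0,0,0,0]
}}

```text
clock: 12.88
tcp_pos: [0.5237, 0.3295, 0.2031]
orientation: [0.246, 0.147, 0.957, -0.036]
wrist_force: [1.3, 0.1, -1.8]
finger_gap: 0.0165
grip_force: 78.4
```

```bash
python3 st.py; cat >> h.py <<'E'
# tool pose from scoop lip position, scoop yaw, tilt (lip down); grasp: tool pitched -0.5
def pour(lip,yaw,th,gx=-.070,gz=.0475):
    S=R.from_euler('ZY',[yaw,th]).as_matrix()       # scoop axes
    T=S@down(np.pi/2,-.5)                            # tool axes at the grasp
    g=np.array(lip)+S@np.array([gx-.1,0,gz-.021])
    return g+.019*T[:,2],T
E
python3 - <<'E'
from h import *
np.set_printoptions(precision=4,suppress=True)
s=get_state();T=rot(s['orientation']);p=s['tcp_pos']
im,d,P=cloud("side"); X,Y,Z=np.moveaxis(P,-1,0); cv2.imwrite('pics/s3.png',im)
S=T@down(np.pi/2,-.5).T; print('scoop yaw,tilt',R.from_matrix(S).as_euler('ZYX'))
lip=p-.019*T[:,2]-S@np.array([-.17,0,.0265]);print('lip',lip)
# tipped about the current pose? approach: lip above cone centre edge
w=[(*pour([.565,.028,.212],-np.pi/2,0),-1,12)]
plan(w,vmax=40)
E
```

```text
12.875 [0.52372148 0.32946575 0.20313899] [ 0.30919872  0.79198252 -0.0225808 ] [ 1.30448824  0.0730643  -1.79736738] [ 0.61764898  0.18815758 -0.30082718  0.75748604 -0.39205621  0.85814679] 72.56259901264141
scoop yaw,tilt [-0.3044 -0.0034  0.0043]
lip [0.6773 0.2813 0.1939]
-1,-7,-10,2,0.051,-0,0.093,
-1,-8,-9,2,0.05,-0,0.092,
-1,-8,-9,3,0.051,-0,0.093,
-1,-10,-7,3,0.051,-0,0.092,
-1,-10,-7,3,0.051,-0,0.093,
-1,-10,-5,4,0.05,-0,0.092,
-1,-11,-4,4,0.051,-0,0.093,
-1,-11,-3,4,0.051,-0,0.092,
-1,-12,-1,4,0.051,-0,0.093,
-1,-11,-1,5,0.05,-0,0.092,
-1,-12,1,4,0.051,-0,0.093,
-1,-11,3,4,0.051,-0,0.093,
-- [0.5654 0.1889 0.2219]
```

View pics/s3.png

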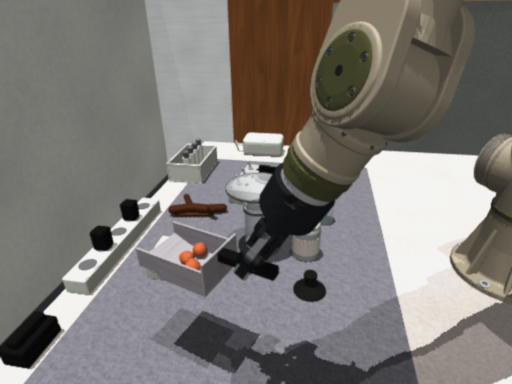

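The scoop is held level with the chunks at about (195,255). I'll carry it over the cone slowly.

Request:
{"op": "arm_command", "data": {
  "moves": [-1,-7,-10,1,0.051,0,0.093,-1,-8,-9,1,0.05,0,0.092,-1,-8,-9,1,0.051,0,0.093,-1,-10,-7,2,0.051,0,0.092,-1,-10,-7,2,0.051,0,0.093,-1,-10,-5,3,0.05,0,0.092,-1,-11,-4,4,0.051,0,0.093,-1,-11,-3,4,0.051,0,0.092]
}}

```text
clock: 13.92
tcp_pos: [0.5468, 0.2365, 0.2177]
orientation: [0.206, 0.527, 0.813, -0.137]
wrist_force: [-0.2, -0.3, -1.6]
finger_gap: 0.0167
grip_force: 78.5
```

```bash
python3 st.py;python3 - <<'E'
from h import *
plan([(*pour([.565,.028,.212],-np.pi/2,0),-1,4),(*pour([.565,.028,.205],-np.pi/2,.4),-1,4)],vmax=40)
E
```

```text
13.925 [0.5468153  0.23650204 0.21770274] [0.81043472 0.33113204 0.04236358] [-0.19425082 -0.31320332 -1.63043466] [ 0.5145773   0.4191316   0.07590453  1.28434442 -0.49744203  1.67957576] 24.00826682370562
-1,-12,-1,5,0.049,0,0.092,
-1,-11,1,5,0.049,0.001,0.093,
-1,-12,2,6,0.05,-0,0.092,
-1,-11,3,5,0.049,0,0.093,
-- [0.5648 0.1888 0.2213]
-1,-10,0,-10,-0,0.1,-0,
-1,-9,0,-11,-0,0.1,-0,
-1,-8,0,-12,-0,0.1,-0,
-1,-7,0,-13,-0,0.1,-0,
-- [0.5648 0.1724 0.2765]
```

Request:
{"op": "arm_command", "data": {
  "moves": [-1,-12,-1,4,0.049,0,0.092,-1,-11,1,4,0.049,0.001,0.093,-1,-12,2,5,0.05,0,0.092,-1,-11,3,4,0.049,0,0.093,-1,-10,0,-10,0,0.1,0,-1,-9,0,-11,0,0.1,0,-1,-8,0,-12,0,0.1,0,-1,-7,0,-13,0,0.1,0]
}}

```text
clock: 14.92
tcp_pos: [0.5648, 0.1746, 0.2808]
orientation: [0.035, 0.705, 0.707, -0.034]
wrist_force: [-0.2, 0.3, -3.7]
finger_gap: 0.0167
grip_force: 78.4
```

```bash
python3 st.py;python3 - <<'E'
from h import *
s=get_state();T=rot(s['orientation']);S=T@down(np.pi/2,-.5).T
print(R.from_matrix(S).as_euler('ZYX'),np.array(s['tcp_pos'])-.019*T[:,2]-S@np.array([-.17,0,.0265]))
im,d,P=cloud("side"); im2,_,_=cloud("top"); cv2.imwrite('pics/s4.png',np.hstack([im[60:330,120:400],im2[90:360,130:380]]))
plan([(*pour([.565,.026,.186],-np.pi/2,.65),-1,3),(*pour([.565,.026,.186],-np.pi/2,1.0),-1,5)],vmax=40)
E
```

```text
14.925 [0.56478759 0.17464268 0.28080593] [ 0.29144535 -0.02713996  0.0250647 ] [-0.16581093  0.26387314 -3.65972452] [ 0.2125556   0.36301335  0.23330242  1.46031899 -0.09486074  1.78084204] 0.1987122932922414
[-1.56692890e+00  4.03219098e-01  1.01749505e-03] [0.56535501 0.03051141 0.20863743]
-1,-8,-0,-2,0.002,0.083,-0,
-1,-9,-1,-3,0.001,0.083,-0,
-1,-8,0,-3,0.002,0.083,-0,
-- [0.5648 0.1478 0.2913]
-1,-7,0,-8,0,0.07,-0,
-1,-7,0,-9,0,0.07,-0,
-1,-7,0,-9,0,0.07,-0,
-1,-5,0,-10,0,0.07,-0,
-1,-5,0,-10,0,0.07,-0,
-- [0.5648 0.1047 0.3267]
```

View pics/s4.png

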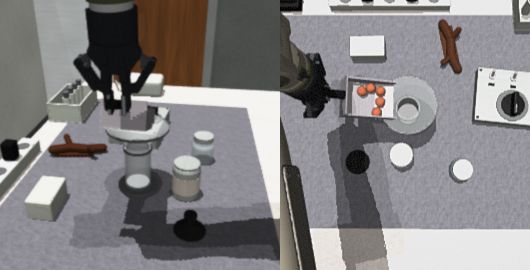

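The lip is over the cone (about column 398 in the right half, with the cone centre at 407), and all five chunks are still in the tray. I'll keep tipping slowly.

Request:
{"op": "arm_command", "data": {
  "moves": [-1,-8,0,-2,0.002,0.083,0,-1,-9,-1,-3,0.001,0.083,0,-1,-8,0,-3,0.002,0.083,0,-1,0,0,0,0,0,0]
}}

```text
clock: 15.52
tcp_pos: [0.5638, 0.1485, 0.2885]
orientation: [-0.054, 0.705, 0.705, 0.05]
wrist_force: [0.0, 0.4, -1.1]
finger_gap: 0.0163
grip_force: 78.4
```

Request:
{"op": "arm_command", "data": {
  "moves": [-1,-7,0,-8,0,0.07,0,-1,-7,0,-9,0,0.07,0,-1,0,0,0,0,0,0,-1,-7,0,-9,0,0.07,0,-1,-5,0,-10,0,0.07,0,-1,0,0,0,0,0,0]
}}

```text
clock: 16.27
tcp_pos: [0.5644, 0.1152, 0.3176]
orientation: [-0.152, 0.691, 0.692, 0.148]
wrist_force: [0.2, 0.0, -1.7]
finger_gap: 0.0167
grip_force: 78.6
```

```bash
python3 st.py;python3 - <<'E'
from h import *
np.set_printoptions(precision=3,suppress=True)
for n in("top","side"):
    im,d,P=cloud(n); im=im.astype(int); m=((im[...,2]>150)&(im[...,1]<130)&(im[...,0]<90)).astype(np.uint8)
    k,l,st,c=cv2.connectedComponentsWithStats(m)
    for i in range(1,k):
        if st[i,4]>4: print(n,c[i],st[i,4],np.nanmedian(P[l==i],0))
s=get_state();T=rot(s['orientation']);S=T@down(np.pi/2,-.5).T
print(R.from_matrix(S).as_euler('ZYX'),np.array(s['tcp_pos'])-.019*T[:,2]-S@np.array([-.17,0,.0265]))
plan([(*pour([.565,.026,.186],-np.pi/2,1.3),-1,5)],vmax=40)
E
```

```text
16.275 [0.56437149 0.11518031 0.31756091] [-0.46365865 -0.00803398  0.05096553] [ 0.1866848   0.03471651 -1.69867984] [-0.1579966   0.30950802  0.18378749  1.52224309  0.4204898   1.3947577 ] 0.1472020552155692
[-1.572  0.927 -0.006] [0.564 0.028 0.183]
-1,-8,0,-9,-0.001,0.075,0,
-1,-8,0,-10,-0.001,0.074,0.001,
-1,-6,0,-11,-0.001,0.075,-0,
-1,-6,0,-11,-0.001,0.074,-0,
-1,-5,1,-11,-0.001,0.075,0,
-- [0.565 0.06  0.344]
```

Request:
{"op": "arm_command", "data": {
  "moves": [-1,-8,0,-9,0,0.075,0,-1,-8,0,-10,0,0.074,0,-1,-6,0,-11,0,0.075,0,-1,-6,0,-11,0,0.074,0,-1,-5,1,-11,0,0.075,0,-1,0,0,0,0,0,0,-1,0,0,0,0,0,0]
}}

```text
clock: 17.25
tcp_pos: [0.5655, 0.06, 0.3442]
orientation: [-0.277, 0.65, 0.652, 0.274]
wrist_force: [0.3, -0.8, -1.5]
finger_gap: 0.0167
grip_force: 78.6
```

```bash
python3 st.py;python3 - <<'E'
from h import *
np.set_printoptions(precision=3,suppress=True)
for n in("top","side"):
    im,d,P=cloud(n); hsv=cv2.cvtColor(im,cv2.COLOR_BGR2HSV); m=((hsv[...,0]<13)&(hsv[...,1]>165)&(hsv[...,2]>90)).astype(np.uint8)
    k,l,st,c=cv2.connectedComponentsWithStats(m)
    for i in range(1,k):
        if st[i,4]>6: print(n,c[i],st[i,4],np.nanmedian(P[l==i],0))
    if n=='top': a=im[90:300,180:340]
    else: cv2.imwrite('pics/s5.png',np.hstack([cv2.resize(im[130:280,190:330],(420,450)),cv2.resize(a,(343,450))]))
s=get_state();T=rot(s['orientation']);S=T@down(np.pi/2,-.5).T
print(R.from_matrix(S).as_euler('ZYX'),np.array(s['tcp_pos'])-.019*T[:,2]-S@np.array([-.17,0,.0265]))
plan([(*pour([.565,.022,.186],-np.pi/2,1.6),-1,4)],vmax=40)
E
```

```text
17.25 [0.56552881 0.06002197 0.34419142] [-0.92956038 -0.0177979  -0.00220809] [ 0.27831631 -0.76356726 -1.48329306] [-0.40397113  0.4450432   0.2663802   1.78308467  0.71795223  1.01464142] 0.2830098455846369
side [291.615  10.077] 13 [ 0.615 -1.274  0.523]
side [295.071  24.5  ] 14 [ 0.597 -1.276  0.457]
side [308.     38.846] 13 [ 0.528 -1.278  0.39 ]
side [233.2  41.9] 10 [ 0.924 -1.273  0.375]
side [307.091  43.545] 11 [ 0.532 -1.277  0.37 ]
side [291.714  60.071] 14 [ 0.607 -1.278  0.287]
side [303.467 121.067] 15 [ 0.53  -1.274 -0.043]
side [320.25  121.125] 8 [ 0.434 -1.274 -0.038]
side [301.    131.538] 13 [ 0.544 -1.275 -0.105]
side [298.667 141.778] 9 [ 0.554 -1.277 -0.162]
[-1.571  1.301 -0.005] [0.565 0.027 0.187]
-1,-9,-0,-10,-0.001,0.075,0,
-1,-8,-0,-10,-0.002,0.075,0.001,
-1,-7,-0,-11,-0.001,0.074,0,
-1,-7,-1,-12,-0.001,0.075,0.001,
-- [0.565 0.007 0.346]
```

View pics/s5.png

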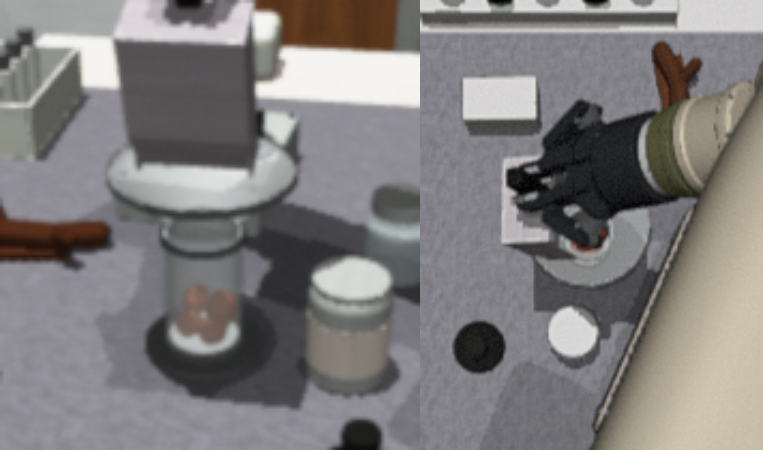

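The chunks are piled in the tube at about (205,310), but I can only count four or five. I'll tip a bit further, then back off and check the cone and tray.

Request:
{"op": "arm_command", "data": {
  "moves": [-1,-8,0,-9,0,0.075,0,-1,-7,0,-10,0,0.075,0,-1,-7,0,-11,0,0.074,0,-1,0,0,0,0,0,0,-1,0,0,0,0,0,0,-1,0,0,0,0,0,0]
}}

```text
clock: 18.1
tcp_pos: [0.5656, 0.0229, 0.3476]
orientation: [-0.347, 0.615, 0.618, 0.346]
wrist_force: [-0.1, 0.6, -1.1]
finger_gap: 0.0166
grip_force: 78.6
```

```bash
python3 st.py;python3 - <<'E'
from h import *
# back off: un-tip while rising and withdrawing to +y
plan([(*pour([.565,.04,.205],-np.pi/2,.95),-1,4),(*pour([.565,.06,.225],-np.pi/2,.4),-1,4),(*pour([.575,.12,.235],-1.4,0),-1,4),(*pour([.60,.19,.235],-1.0,0),-1,4)],vmax=45,wmax=.15)
E
```

```text
18.1 [0.56557939 0.02293774 0.34763148] [-1.10123682  0.00799755  0.00774447] [-0.12126369  0.58715724 -1.14225692] [-0.52162574  0.5875776   0.32459632  1.99844607  0.83090371  0.72958474] 0.28452634790506953
-1,12,-0,23,-0.001,-0.144,0.001,
-1,15,-0,20,-0.001,-0.143,0.001,
-1,18,-0,19,-0.001,-0.144,0.001,
-1,21,-0,15,-0.001,-0.143,0,
-- [0.5653 0.1257 0.3421]
-1,13,-0,19,0,-0.138,0,
-1,15,-0,17,0,-0.137,0,
-1,17,-0,14,0,-0.138,0,
-1,20,-0,12,0.001,-0.137,0,
-- [0.5653 0.2048 0.297 ]
-1,20,-4,11,-0.013,-0.1,-0.041,
-1,21,-4,9,-0.013,-0.1,-0.041,
-1,21,-3,7,-0.012,-0.099,-0.041,
-1,23,-2,5,-0.013,-0.1,-0.041,
-- [0.5478 0.2787 0.2446]
-1,11,-7,-6,-0.048,-0,-0.088,
-1,12,-5,-7,-0.048,-0,-0.088,
-1,12,-4,-7,-0.048,-0,-0.087,
-1,13,-2,-6,-0.048,-0,-0.088,
-- [0.5132 0.3252 0.2444]
```

Request:
{"op": "arm_command", "data": {
  "moves": [-1,12,0,23,0,-0.144,0,-1,15,0,20,0,-0.143,0,-1,18,0,19,0,-0.144,0,-1,21,0,15,0,-0.143,0,-1,13,0,19,0,-0.138,0,-1,15,0,17,0,-0.137,0,-1,17,0,14,0,-0.138,0,-1,20,0,12,0,-0.137,0]
}}

```text
clock: 19.1
tcp_pos: [0.5644, 0.2055, 0.2983]
orientation: [0.036, 0.705, 0.708, -0.035]
wrist_force: [0.3, 0.4, -1.7]
finger_gap: 0.0164
grip_force: 78.6
```

Request:
{"op": "arm_command", "data": {
  "moves": [-1,20,-4,11,-0.013,-0.1,-0.041,-1,21,-4,9,-0.013,-0.1,-0.041,-1,21,-3,7,-0.012,-0.099,-0.041,-1,23,-2,5,-0.013,-0.1,-0.041,-1,11,-7,-6,-0.048,0,-0.088,-1,12,-5,-7,-0.048,0,-0.088,-1,12,-4,-7,-0.048,0,-0.087,-1,13,-2,-6,-0.048,0,-0.088]
}}

```text
clock: 20.1
tcp_pos: [0.5111, 0.3258, 0.245]
orientation: [0.216, 0.462, 0.853, -0.116]
wrist_force: [-0.3, -0.2, -2.1]
finger_gap: 0.0166
grip_force: 78.7
```

```bash
python3 st.py;python3 - <<'E'
from h import *
im,d,P=cloud('top'); im2,_,_=cloud('side')
for n in('top','side'): print([(r['confidence'],r['point']) for r in recognise(n,'chunk1')])
cv2.imwrite('pics/s6.png',np.hstack([cv2.resize(im[120:260,110:310],(500,350)),cv2.resize(im2[150:270,210:310],(290,350))]))
# place back: original grasp pose
T=rot([.245,.147,.958,-.038]); p=np.array([.522,.329,.0345])
plan([(p+[0,0,.17],T,-1),(p+[0,0,.03],T,-1),(p,T,-1,4)])
E
```

```text
20.1 [0.5110688  0.32577879 0.2450029 ] [ 0.63767292  0.45386544 -0.08147177] [-0.27752485 -0.1865082  -2.13216398] [ 0.67010621  0.42295482  0.15081322  1.34637413 -0.49300847  1.67488502] 33.142755719211976
[(0.55, [255.7, 199.7]), (0.54, [263.2, 198.1])]
[]
-1,4,2,7,-0.066,-0.001,-0.122,
-1,3,2,8,-0.066,-0.001,-0.122,
-1,3,2,7,-0.066,-0.001,-0.122,
-1,3,2,8,-0.066,-0,-0.121,
-1,2,2,8,-0.066,-0.001,-0.122,
-- [0.5223 0.3293 0.2046]
-1,22,-0,41,0,-0,-0,
-1,23,-0,41,0,-0,-0,
-1,22,-0,41,0,-0,-0,
-- [0.5225 0.3292 0.0645]
-1,4,-0,7,0,-0,-0,
-1,3,-0,6,0,-0,-0,
-1,4,-0,7,0,-0,-0,
-1,4,-0,6,0,-0,-0,
-- [0.5219 0.3294 0.0345]
```

View pics/s6.png

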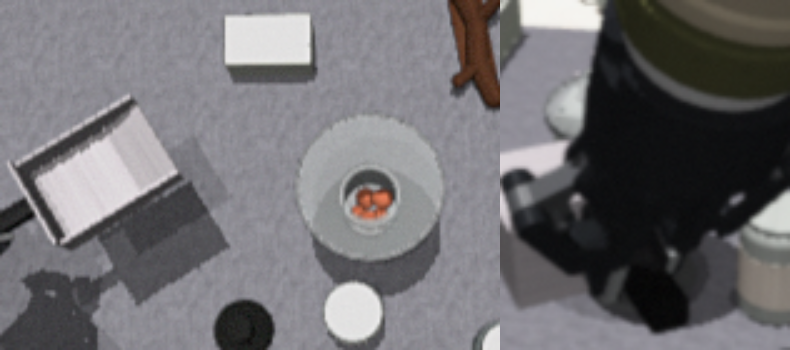

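The tray is empty, nothing lies on the liner, and the chunks show in the tube below the cone at about (370,205). I'll set the scoop back down.

Request:
{"op": "arm_command", "data": {
  "moves": [-1,4,2,7,-0.066,-0.001,-0.122,-1,3,2,8,-0.066,-0.001,-0.122,-1,3,2,7,-0.066,-0.001,-0.122,-1,3,2,8,-0.066,0,-0.121,-1,2,2,8,-0.066,-0.001,-0.122,-1,22,0,41,0,0,0,-1,23,0,41,0,0,0,-1,22,0,41,0,0,0]
}}

```text
clock: 21.3
tcp_pos: [0.5235, 0.3278, 0.0624]
orientation: [0.244, 0.148, 0.958, -0.038]
wrist_force: [0.3, 0.1, -2.7]
finger_gap: 0.0166
grip_force: 78.6
```

Request:
{"op": "arm_command", "data": {
  "moves": [-1,4,0,7,0,0,0,-1,3,0,6,0,0,0,-1,4,0,7,0,0,0,-1,0,0,0,0,0,0]
}}

```text
clock: 21.8
tcp_pos: [0.5234, 0.3287, 0.0414]
orientation: [0.245, 0.147, 0.958, -0.038]
wrist_force: [-0.1, -0.1, -2.0]
finger_gap: 0.0167
grip_force: 78.6
```

```bash
python3 st.py;python3 - <<'E'
from h import *
T=rot(get_state()['orientation']); S=T@down(np.pi/2,-.5).T
print('tilt',R.from_matrix(S).as_euler('ZYX'))
T=rot([.245,.147,.958,-.038]); p=np.array([.522,.329,.0335])
plan([(p,T,-1,3)],vmax=9)
E
```

```text
21.8 [0.52341727 0.32872096 0.04138797] [0.24079587 0.7361717  0.00534328] [-0.08763785 -0.1284279  -1.96380413] [ 0.61741601  0.35978653 -0.5207648   0.37142799 -0.39309189  0.8574855 ] 72.56346605039798
tilt [-0.3043241  -0.00083908 -0.00098645]
-1,1.7,-0.1,2.1,0,-0,0,
-1,1.7,-0,2.1,0,-0,0,
-1,1.6,-0.1,2,0,-0,0,
-- [0.522  0.3289 0.0335]
```

Request:
{"op": "arm_command", "data": {
  "moves": [-1,1.7,0,2.1,0,0,0,-1,1.7,0,2.1,0,0,0,-1,1.6,0,2,0,0,0,-1,0.5,0,1,0,0,0,-1,0,0,0,0,0,0]
}}

```text
clock: 22.42
tcp_pos: [0.5216, 0.329, 0.0328]
orientation: [0.245, 0.146, 0.958, -0.038]
wrist_force: [-6.1, -0.8, 7.6]
finger_gap: 0.0168
grip_force: 80.1
```

Contact with the liner. I'll release gently, let it settle, and back away along the tool axis.

Request:
{"op": "arm_command", "data": {
  "moves": [-0.4,0,0,0,0,0,0,0,0,0,0,0,0,0,0.1,0,0,0,0,0,0,0.1,0,0,0,0,0,0,0.1,0,0,-20,0,0,0,0.1,0,0,-40,0,0,0,0.1,0,0,-40,0,0,0,0.1,0,0,-40,0,0,0]
}}

```text
clock: 23.42
tcp_pos: [0.4571, 0.3491, 0.1555]
orientation: [0.244, 0.147, 0.958, -0.038]
wrist_force: [0.7, 0.6, -0.4]
finger_gap: 0.0468
grip_force: 0.0
```

Request:
{"op": "arm_command", "data": {
  "moves": [0.1,0,0,-40,0,0,0,0.1,0,0,-40,0,0,0,0.1,0,0,0,0,0,0,0.1,0,0,0,0,0,0]
}}

```text
clock: 23.92
tcp_pos: [0.421, 0.3606, 0.2242]
orientation: [0.244, 0.146, 0.958, -0.038]
wrist_force: [-0.4, -0.3, -0.1]
finger_gap: 0.0471
grip_force: 0.0
```

```bash
python3 st.py;python3 - <<'E'
from h import *
im,d,P=cloud('top'); im2,_,P2=cloud('side')
X,Y,Z=np.moveaxis(P,-1,0)
k=(abs(X-.58)<.05)&(abs(Y+.29)<.05)&(Z>.088)&(Z<.105); print(cv2.minAreaRect(P[k][:,:2].astype(np.float32)))
a=cv2.resize(im[120:270,110:400],(580,300)); b=cv2.resize(im2[180:384,130:330],(294,300))[:,:220]
cv2.imwrite('pics/s7.png',np.hstack([a,b]))
E
```

```text
23.925 [0.42097866 0.36063524 0.22421773] [0.12632683 0.41373296 0.02762834] [-0.37586571 -0.27893799 -0.12704574] [ 0.79596567  0.11544142 -0.32460458  0.88964058 -0.44235848  1.04491425] 72.58417265880323
((0.5808588266372681, -0.29045403003692627), (0.014528334140777588, 0.05927720293402672), 85.68732452392578)
```

View pics/s7.png

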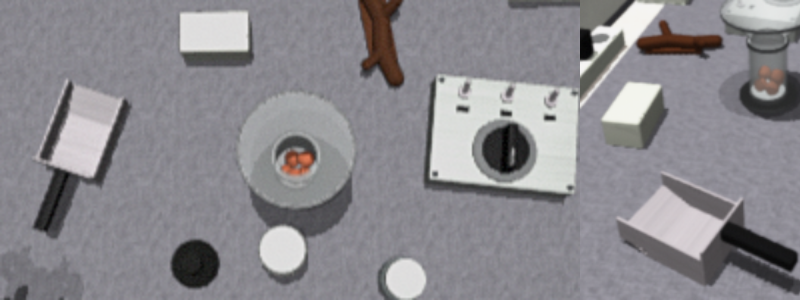

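The scoop sits empty and level on the liner, the chunks are in the tube at about (297,162) in the top view, the knob bar is at its stop, and the other things are where they were.

```bash
python3 -c "
from workcell import *
print(hand_in())"
```

```text
the job is handed in; nothing more can be done
None
```

I turned the pump off, tipped the chunks into the tube, set the empty scoop back level on the liner, and handed the job in at about 24 s; no verdict came back, and though no chunks showed outside the tube, I couldn't count all five in the pile.

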